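Find the heavy side of a compressor flywheel

ROBOT

A 6-joint arm with a two-finger parallel gripper is mounted at the origin on the work surface. World frame = base frame: x ahead of the robot, y to its left, z up, the work surface at z = 0. Lengths are in m, angles in rad, forces in N, time in s.
With the tool pointing down it reaches from about 0.375 to 0.975 m from the base axis. Payload 3.8 kg.
Tool frame: the origin (TCP) lies on the centre line of the jaws, within the pads' length; the fingertips stand 14 mm ahead of it and the grasp point (between the pads) lies 5 mm behind it; z points along the fingers, y is the line along which they close (so a half turn about z gives the same grasp; the last joint's range is limited). The gripper opens to 85 mm and grips with 20 to 120 N. Pads are 22 mm wide; open, the fingers measure 114 mm over their backs; the gripper's body (76 mm by 85 mm) begins 54 mm behind the grasp point. The pads swing forward as they close: fully open they stand 13 mm farther back than shut.
Start: joints at [-1.312, 0.264, 1.604, -0, 1.274, -0.037], TCP at [0.197, -0.646, 0.207] pointing down, gripper open.
Joint ranges: [-2.63, 2.63], [-0.94, 2.18], [0.31, 2.57], [-1.31, 4.45], [0, 2.66], [-2.55, 2.55]. Speed limits (rad/s): [2.57, 2.57, 3.14, 3.14, 3.14, 3.14].

INTERFACE

Orientations are given as a rotation vector (axis times angle).
In Python, from workcell import bot, eyes, spot_in gives the robot as it stands.
- The arm moves only by the tool carry_out, never from a script. Its argument "series" is text: rows parted by semicolons, each of 4 numbers parted by spaces: the shift along the world's x, y, z in m, then the turn about the world's z in degrees. In form: tx ty tz roll; .... A call has 1 to 20 rows; each row shifts and turns the commanded pose from where the row before left it; what a row does not reach is not made up. A row lasts 1/8 s, in which the tool goes at most 62.5 mm and 10.7 degrees, less where a joint would pass 70% of its speed; a pose out of reach is approached as far as the arm can. A call is refused whole if a number of a shift passes 0.0625 or a number of a turn 10.7, either way. A call with a gripper value outside its range is refused whole. "jaw" is the gripper command: -1 is shut, 1 is fully open, values between are in proportion, set as the call begins (left out, the last holds). The fingers move at their own pace and stop on an object; "grip_force" is the grip in N (left out, the last holds). Time passes only in rows, so rows that do not move let the fingers close. It gives the time, the measured TCP pose, the force, the opening and the grip force at its end, in the units of the state.
- bot.read_state(): the state, without advancing time (a new reading comes with each control period).
- eyes.read_camera(name): name is "side" or "top" or "wrist"; returns (picture, depth): 400x640x3 uint8, blue, green, red; 400x640 float32, m along the optical axis (not along the pixel's ray), 0 where there is no reading.
- eyes.get_calibration(name): a dict with "K" (3x3 intrinsics, pixels), "position" and "rotation" of the camera in the world; the wrist camera has in their place "T_tool_cam" (4x4, takes a point from camera to tool coordinates, whose origin is the TCP and whose axes are the flange's). Camera axes: x right, y down, z forward; pixel columns grow to the right and rows downward; lengths in m; the calibration is good to about 2 mm. The wrist camera is an equidistant fisheye: a pixel r from the principal point sees the ray r / f radians off the axis. A picture is of the moment at which its call begins: read the wrist's pose just before it. get_calibration takes no time and is no camera call.
- bot.finish_job(): hands the job in; it is judged then, once.
Trained networks look in the newest picture that a camera, given by its name, has taken for a name from the list of things; names that differ only in an ending like _2 or _b are one class to them, and where a whole thing is asked for, a point or a joint stands for the part that bears it (a point fixed in the world has none). Each returns a list of dicts, best first, with "score" (0 to 1); they miss things now and then, are a little off and sometimes report something else, mostly with a low value. They report only what shows in the picture. A call takes as long as a camera call. They do not tell look-alikes from the thing itself.
- spot_in(camera, target): "rect" ([centre column, centre row, width, height] in pixels, round what is visible of it).
The state is a dict: "time": time; "q": joint angles; "joint_vel": joint speeds; "joint_torque": joint torques, N m; "tool_pos": TCP position; "tcp_rot": TCP orientation; "wrist_force": force on the tool from outside, world axes, zero at the start; "torque": the same for the moment, N m; "width": opening from 0.0 (shut) to 1.0 (fully open); "grip_force": force on a finger pad.
Only numpy, scipy, OpenCV 4.12 (cv2) and the standard library are available. Lean on these libraries where they do the work, as an engineer would, in place of code of your own. Each camera call takes 0.05 s, during which the arm holds its last target. There are 200 camera calls.

TASK

Take the aluminium flywheel out of its wooden chock, lay its axle in the two brass notches of the blue balancing stand, let go and wait until it is still. Then give it a turn by hand at the rim and let go, so that it swings or spins freely, and let it come to rest again in the stand, untouched: its hidden heavy side settles lowest. Finally lift it a few centimetres straight up out of the notches without changing which side is down and finish while still holding it there, heavy side down; leave the other things on the shelf alone.

Things in the scene. Friction and masses are not known exactly. Their poses are not given: they have to be found in the camera images.
- wheel_center (a point): Centre of the flywheel: closed aluminium disc, diameter 120 mm, 18 mm thick, 0.5 to 0.8 kg with axle, standing upright. y lies along the level axle; x and z turn with the disc. A hidden lead slug puts the centre of mass 12 mm off the axle, in a direction neither visible nor told here. The yellow dot near the rim only shows turning. Grip its flat faces at the top of the rim.
- wheel: The disc of the flywheel as a body; origin and axes as wheel_center. It turns without end in its own bearing about the axle.
- axle: Steel axle through the disc, 8 mm in diameter, 90 mm long (45 mm each side of the disc's centre), with bosses 20 mm in diameter out to 22 mm each side. Origin at the disc's centre, y along the axle.
- chock: Fixed wooden chock, 150 x 45 mm, 50 mm high, in which the flywheel stands at the start on two rubber wedges, held upright between two wooden cheeks: slot 21 mm wide along the chock's x axis, so the axle points along its y axis; the wheel's centre is then 76 mm above the shelf. Origin at the centre of its underside.
- stand: Fixed blue balancing stand, base 140 x 110 x 12 mm. Two uprights 10 mm thick, centred 30 mm to each side of the middle along the stand's y axis (the axle lies along y), each topped by an open brass V notch with 45 degree faces, 37 mm wide at its mouth; top 98 mm above the shelf. Origin at the centre of its underside.
- stand_seat (a point): Where the wheel's centre is when the axle lies fully in both notches: 85 mm above the shelf, axes as the stand's; 3 mm of play along the axle each way. Turned off balance and let go, the wheel swings and comes to rest within about 8 s, heavy side within some 8 degrees of straight down; with the heavy side almost at the top it may stay until pushed.
- puller: Bystander: black plastic valve stem puller lying on the shelf, about 105 x 46 x 22 mm. Origin under its middle.
- hexkey: Bystander: steel hex key lying flat, 108 x 34 x 8 mm. Origin under the middle of the long leg.
- spraybottle: Bystander: empty clear spray bottle lying on its side, 190 x 64 x 64 mm. Origin under its middle.
- grease_tin: Bystander: grease tin with a red cap, 70 mm in diameter, 60 mm high. Origin at the centre of its underside.
- screwdriver: Bystander: screwdriver lying flat. Origin under its middle.
Not all that is in view belongs to the job. Leave any pink look-alike of the axle alone. Of the things that look like the chock, take the one that is farthest from the robot's base at the start.

How it is judged:
On the way, in this order (a step that is already met when the one before it is completed fails the run):
1. the flywheel's axle lies in both notches of the stand (centre within 6 mm of its seat, axle within 0.1 rad of the stand's), let go and still (distance between wheel_center and stand_seat below 0.006 m and angle between the y axis of wheel and the y axis of stand, either way round below 0.1 rad and contact force between the fingers and axle below 0.1 N and angular speed of wheel below 0.1 rad/s), for 0.4 s.
2. the flywheel turns freely in the stand, untouched by the fingers, at more than 1 rad/s (distance between wheel_center and stand_seat below 0.006 m and contact force between the fingers and axle below 0.1 N and angular speed of wheel above 1 rad/s), for 0.05 s.
3. the flywheel has come to rest again in the stand, untouched (distance between wheel_center and stand_seat below 0.006 m and contact force between the fingers and axle below 0.1 N and angular speed of wheel below 0.1 rad/s), for 0.4 s.
At the end, for the whole second after the job is handed in: The flywheel is held still in the gripper, carried by nothing else, its centre at least 25 mm above and within 50 mm sideways of its seat in the stand, its heavy side within 0.3 rad (17 degrees) of straight down (z of wheel_center in the frame of stand_seat above 0.025 m and horizontal distance between wheel_center and stand_seat below 0.05 m and contact force between the fingers and wheel above 2 N and contact force between axle and stand below 0.1 N and contact force between axle and chock below 0.1 N and angle between wheel's own z axis and vertical below 0.3 rad and linear speed of wheel below 0.05 m/s and angular speed of wheel below 0.3 rad/s); the arm keeps its last pose, push and grip.
It fails at once if the valve stem puller is moved by more than 30 mm (distance of puller from where it was at the start of the episode above 0.03 m).
It fails at once if the hex key is moved by more than 30 mm (distance of hexkey from where it was at the start of the episode above 0.03 m).
It fails at once if the spray bottle is moved by more than 30 mm (distance of spraybottle from where it was at the start of the episode above 0.03 m).
It fails at once if the grease tin is moved by more than 30 mm (distance of grease_tin from where it was at the start of the episode above 0.03 m).
It fails at once if the screwdriver is moved by more than 30 mm (distance of screwdriver from where it was at the start of the episode above 0.03 m).
It also fails if it takes over 58 s, if anything falls off the work surface, if the arm or the gripper's body presses on something with over 40 N, if the wrist force passes 120 N, or if a joint passes its speed limit or range.

## Working session

There is one attempt and no reset: what is moved stays moved. The work goes in short steps, Python scripts to look and compute and a tool call to move; the robot and the scene stay as the last step left them, time stands still between calls to the robot, and variables do not carry over. Pictures are saved under pics/ and viewed, at most 10 in all, crops included, and the job is handed in when it is done.

Besides the shell and the picture viewer there is one more tool, called after "Emit:" as a command line: name --argument value ..., lists and objects as JSON in quotes. carry_out: Moves the arm, as the interface text tells. Its arguments: {"type":"object","properties":{"series":{"type":"string"},"jaw":{"type":"number"},"grip_force":{"type":"number"}},"required":["series"]}

```bash
mkdir -p pics; ls; cat > h.py <<'E'
import numpy as np, cv2
from workcell import bot, eyes, spot_in
from scipy.spatial.transform import Rotation as R
def pts(name,pic=None,d=None):
    c=eyes.get_calibration(name);K=np.array(c["K"]);Rm=np.array(c["rotation"]);
    if Rm.shape!=(3,3): Rm=R.from_rotvec(Rm).as_matrix()
    v,u=np.mgrid[0:400,0:640]
    P=np.stack([(u-K[0,2])/K[0,0]*d,(v-K[1,2])/K[1,1]*d,d],-1)
    return P@Rm.T+np.array(c["position"])
E
python3 - <<'E'
from h import *
for n in ("top","side"):
    p,d=eyes.read_camera(n); cv2.imwrite(f"pics/{n}0.png",p); np.savez(f"{n}0.npz",p=p,d=d)
    print(n,eyes.get_calibration(n))
    W=pts(n,p,d)
    for t in ("wheel","chock","stand","axle","grease_tin","puller"):
        for o in spot_in(n,t)[:3]:
            u,v=[int(round(x)) for x in o["rect"][:2]]
            print(t,round(o["score"],2),np.round(o["rect"]),W[min(v,399),min(u,639)].round(3))
print(bot.read_state())
E
```

```text
pics
top {'K': array([[402.24456517,   0.        , 319.55950463],
       [  0.        , 402.24456517, 203.4760819 ],
       [  0.        ,   0.        ,   1.        ]]), 'position': array([0.49091484, 0.09990997, 1.09553226]), 'rotation': array([-2.18875606,  2.19141554, -0.13173108])}
wheel 0.93 [464. 138.  29.  43.] [ 0.746 -0.296  0.109]
wheel 0.71 [444. 207.  20.  49.] [ 0.569 -0.235  0.124]
wheel 0.26 [171. 207.  52.  61.] [0.578 0.46  0.024]
chock 0.92 [386. 258.  31.  60.] [ 0.441 -0.112  0.009]
chock 0.84 [436. 208.  30.  60.] [ 0.57  -0.228  0.082]
chock 0.68 [258. 155.  48.  65.] [0.711 0.228 0.058]
stand 0.9 [274. 227.  46.  59.] [0.525 0.189 0.009]
axle 0.93 [441. 210.  34.  50.] [ 0.564 -0.235  0.099]
axle 0.56 [464. 140.  29.  42.] [ 0.739 -0.294  0.115]
grease_tin 0.69 [171. 248.  34.  27.] [0.471 0.444 0.061]
puller 0.67 [390. 145.  28.  36.] [ 0.748 -0.127  0.02 ]
puller 0.61 [442. 208.  37.  48.] [ 0.568 -0.236  0.107]
side {'K': array([[375.14461857,   0.        , 317.29525155],
       [  0.        , 375.14461857, 209.59786052],
       [  0.        ,   0.        , 
[... 724 characters left out ...]
2.] [ 0.747 -0.118  0.019]
{'time': 0.7, 'q': array([-1.31189491e+00,  2.63824393e-01,  1.60395346e+00,  2.23753217e-05,
        1.27374205e+00, -3.69026553e-02]), 'joint_vel': array([ 0.00035672, -0.00315465, -0.00047947, -0.00042809,  0.00109081,
        0.00025718]), 'joint_torque': array([-7.48518905e-04, -5.14844656e+01, -3.67619741e+01, -5.21097593e-05,
        4.91445280e-04, -8.04802028e-06]), 'tool_pos': array([ 0.19677478, -0.64568971,  0.2066559 ]), 'tcp_rot': array([3.10722640e+00, 4.62935298e-01, 4.60591472e-05]), 'wrist_force': array([-0.12248528,  0.74117929,  0.59593117]), 'torque': array([ 0.00832972, -0.05064983, -0.03590177]), 'grip_force': 0.0, 'width': 1.000233413321286}
```

```bash
python3 - <<'E'
from h import *
p=cv2.imread("pics/top0.png"); cv2.imwrite("pics/top_c.png",cv2.resize(p[90:330,130:530],None,fx=2,fy=2,interpolation=cv2.INTER_CUBIC))
E
```

```text
(no output)
```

View pics/top_c.png

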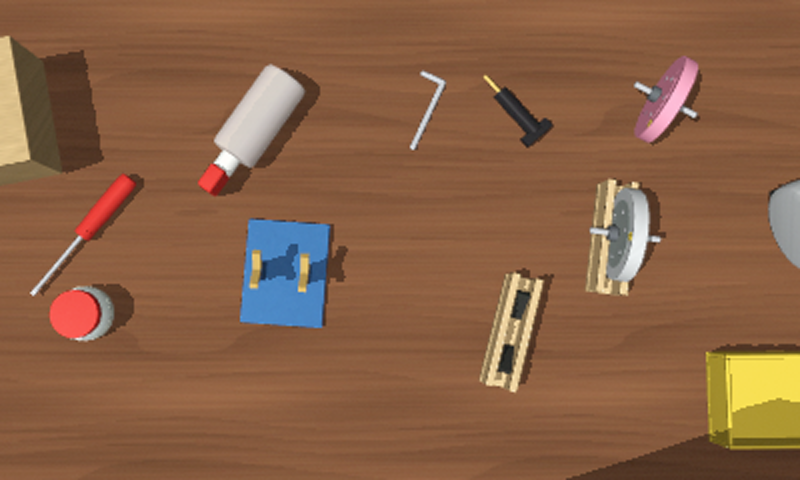

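View pics/side0.png

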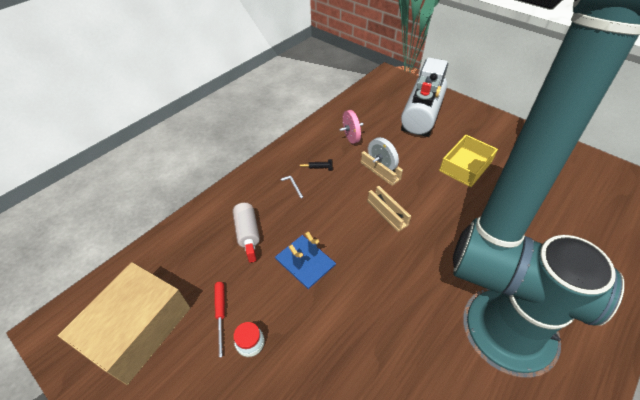

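The top view (crop at 2x, offset 130,90) shows the grey wheel in the far chock around (620,235), an empty look-alike chock at (513,330), the pink decoy at (668,100) and the blue stand at (288,272). The side view agrees. Next I'll measure the wheel and stand poses.

```bash
python3 - <<'E'
from h import *
def line(P): 
    c=P.mean(0); u,s,vt=np.linalg.svd(P-c,full_matrices=False); return c,s/np.sqrt(len(P)),vt
for n in ("top","side"):
    z=np.load(f"{n}0.npz");p=z["p"];d=z["d"];W=pts(n,p,d)
    hsv=cv2.cvtColor(p,cv2.COLOR_BGR2HSV)
    near=lambda x,y,r:np.hypot(W[...,0]-x,W[...,1]-y)<r
    m=near(.567,-.235,.09)&(W[...,2]>.06)&(W[...,2]<.15)&(hsv[...,1]<60)
    P=W[m]; c,s,vt=line(P); print(n,"wheel",m.sum(),c.round(4),s.round(4),vt.round(3).tolist())
    T=P[P[:,2]>.12]; print(" high",len(T),T.mean(0).round(4),P[:,2].max())
    ww=line(T[:,:2])[2][0]; print(" top dir yaw",np.degrees(np.arctan2(ww[1],ww[0])))
    # chock cheeks
    m=near(.567,-.235,.1)&(W[...,2]>.042)&(W[...,2]<.054)&(hsv[...,1]>60)
    r=cv2.minAreaRect(W[m][:,:2].astype(np.float32)*1000);print(" chock",m.sum(),r)
    m=near(.525,.19,.12)&(abs(hsv[...,0].astype(int)-107)<12)&(hsv[...,1]>120)&(W[...,2]>.004)&(W[...,2]<.02)
    r=cv2.minAreaRect(W[m][:,:2].astype(np.float32)*1000);print(" base",m.sum(),r,np.median(W[m][:,2]))
    m=near(.525,.19,.08)&(W[...,2]>.075)&(W[...,2]<.11)
    P=W[m]; print(" notch",len(P),P.mean(0).round(4))
    k=P[:,1]>P[:,1].mean(); print(P[k].mean(0).round(4),P[~k].mean(0).round(4),P[:,2].max())
E
```

```text
top wheel 769 [ 0.5716 -0.2402  0.1048] [0.0306 0.0227 0.01  ] [[-0.993, 0.121, -0.001], [0.022, 0.179, -0.984], [0.119, 0.976, 0.18]]
 high 265 [ 0.5725 -0.2445  0.1294] 0.13914534482985286
 top dir yaw 172.63661495553023
 chock 260 ((573.5472412109375, -244.88734436035156), (40.95046615600586, 150.2257843017578), 82.7771224975586)
 base 1853 ((527.794189453125, 193.6828155517578), (108.89862823486328, 138.41062927246094), 85.79173278808594) 0.010960363686057129
 notch 169 [0.528  0.1952 0.0885]
[0.5308 0.2236 0.0882] [0.525  0.1643 0.0888] 0.100544499972125
side wheel 586 [ 0.5665 -0.2376  0.0995] [0.0316 0.0217 0.0067] [[-0.996, 0.086, -0.016], [-0.029, -0.157, 0.987], [0.082, 0.984, 0.159]]
 high 134 [ 0.5685 -0.2428  0.1291] 0.13767184782741881
 top dir yaw 174.42025401169255
 chock 171 ((572.1519775390625, -246.7079315185547), (46.1560173034668, 149.62350463867188), 81.5477066040039)
 base 1367 ((526.5379638671875, 194.91647338867188), (110.0633544921875, 140.74974060058594), 86.32048797607422) 0.011743903715576764
 notch 148 [0.5276 0.1947 0.0887]
[0.53   0.2251 0.0885] [0.5254 0.1651 0.0888] 0.09951653920709225
```

Emit:
carry_out --series "0 0 0.03 0;0.025 0.027 0.02 -2;0.025 0.027 0 -2;0.025 0.027 0 -2;0.025 0.027 0 -2;0.025 0.027 0 -2;0.025 0.027 0 -2;0.025 0.027 0 -2;0.025 0.027 0 -2;0.025 0.027 0 -2;0.025 0.027 0 -2;0.025 0.027 0 -2;0.025 0.027 0 -2;0.025 0.027 0 0;0.025 0.025 0 0;0.025 0.025 -0.02 0;0 0 0 0;0 0 0 0" --jaw 1 --grip_force 80

```text
time: 2.95
tool_pos: [0.5715, -0.2449, 0.2366]
tcp_rot: [3.135, -0.192, -0.001]
wrist_force: [0.7, -0.6, 0.8]
width: 0.997
grip_force: 0.0
```

```bash
cat >> h.py <<'E'
def wrist(save=None):
    s=bot.read_state(); p,d=eyes.read_camera("wrist"); c=eyes.get_calibration("wrist")
    K=np.array(c["K"]);T=np.array(c["T_tool_cam"])
    v,u=np.mgrid[0:400,0:640]; x=(u-K[0,2])/K[0,0]; y=(v-K[1,2])/K[1,1]; th=np.hypot(x,y)
    k=np.where(th>1e-9,np.tan(np.minimum(th,1.5))/np.maximum(th,1e-9),1)
    P=np.stack([x*k*d,y*k*d,d],-1)@T[:3,:3].T+T[:3,3]
    Rm=R.from_rotvec(s["tcp_rot"]).as_matrix()
    if save: cv2.imwrite(save,p)
    W=P@Rm.T+np.array(s["tool_pos"]); W[d<=0]=np.nan
    return s,p,W
def pose(s):
    y=R.from_rotvec(s["tcp_rot"]).as_matrix()[:,1]; return np.round(s["tool_pos"],4),round(np.degrees(np.arctan2(y[1],y[0]))%180,2)
E
python3 - <<'E'
from h import *
s,p,W=wrist("pics/w1.png"); print(pose(s),s["time"],s["width"],s["q"].round(2))
hsv=cv2.cvtColor(p,cv2.COLOR_BGR2HSV)
with np.errstate(all="ignore"):
    near=np.hypot(W[...,0]-.572,W[...,1]+.245)<.09
    for lo,hi in ((.10,.15),(.12,.145),(.13,.15)):
        m=near&(W[...,2]>lo)&(W[...,2]<hi)&(hsv[...,1]<70)
        P=W[m]; r=cv2.minAreaRect(P[:,:2].astype(np.float32)*1000); print(len(P),P.mean(0).round(4),r)
E
```

```text
(array([ 0.5715, -0.2449,  0.2366]), np.float64(82.97)) 2.95 0.9967704797555231 [-0.44  0.15  1.69 -0.    1.31  1.25]
2084 [ 0.5825 -0.2493  0.1264] ((576.87060546875, -248.26734924316406), (19.14103126525879, 104.82274627685547), 82.25223541259766)
1619 [ 0.5788 -0.2489  0.1303] ((575.5662231445312, -248.74769592285156), (18.26318359375, 79.07186889648438), 82.71493530273438)
979 [ 0.5754 -0.2485  0.1332] ((574.7303466796875, -248.6581573486328), (17.813270568847656, 52.2985725402832), 82.70022583007812)
```

View pics/w1.png

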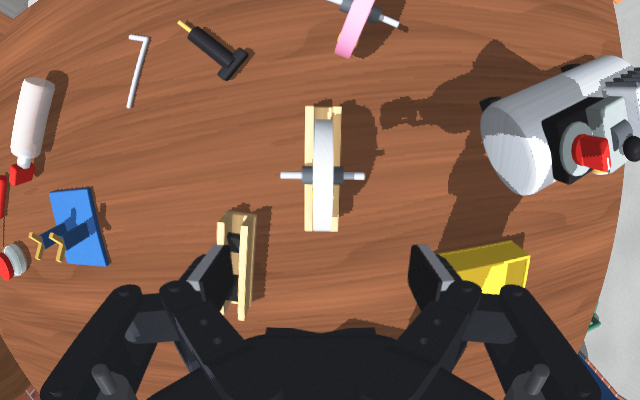

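The wrist view shows the wheel between the jaws at column 322, with its axle at row 176 and nothing in the way of the fingers. I'll correct by a few mm, descend and grip.

Emit:
carry_out --series "0.002 -0.0035 -0.03 0;0 0 -0.03 0;0 0 -0.03 0;0 0 -0.02 0;0 0 -0.01 0;0 0 0 0"

```text
time: 3.75
tool_pos: [0.5735, -0.2484, 0.1165]
tcp_rot: [-3.135, 0.194, 0.001]
wrist_force: [-0.2, -1.0, 0.1]
width: 1.0
grip_force: 0.0
```

Emit:
carry_out --series "0 0 0 0;0 0 0 0;0 0 0 0;0 0 0 0;0 0 0 0;0 0 0 0;0 0 0 0;0 0 0 0" --jaw -1 --grip_force 80

```text
time: 4.75
tool_pos: [0.5737, -0.2482, 0.1165]
tcp_rot: [-3.136, 0.193, 0.0]
wrist_force: [-0.8, -1.1, 0.8]
width: -0.001
grip_force: 0.0
```

The jaws closed on nothing, so I need a look.

```bash
python3 - <<'E'
from h import *
s,p,W=wrist("pics/w2.png"); print(pose(s),s["time"],s["width"],s["grip_force"])
E
```

```text
(array([ 0.5737, -0.2482,  0.1165]), np.float64(82.95)) 4.75 -0.0006030527571940801 0.0
```

View pics/w2.png

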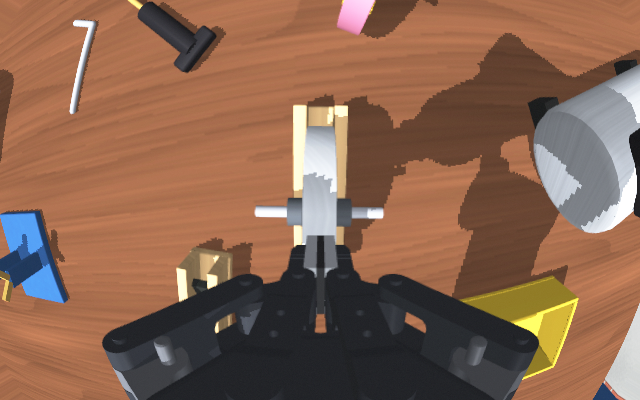

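Shut fingers show at columns 308-335, rows 235-330, over the wheel's near side. I'll check where these surfaces actually are.

```bash
python3 - <<'E'
from h import *
s,p,W=wrist()
for v in range(130,340,10): print(v,[W[v,u].round(3).tolist() for u in (312,320,328)])
print("axle",W[212,265].round(4),W[213,375].round(4)); cv2.imwrite("pics/w2c.png",cv2.resize(p[110:350,240:400],None,fx=2.5,fy=2.5,interpolation=cv2.INTER_CUBIC))
p,d=eyes.read_camera("side"); cv2.imwrite("pics/s2.png",cv2.resize(p[80:240,290:450],None,fx=3.5,fy=3.5,interpolation=cv2.INTER_CUBIC))
E
```

```text
130 [[0.632, -0.251, 0.091], [0.632, -0.256, 0.089], [0.631, -0.261, 0.089]]
140 [[0.627, -0.251, 0.102], [0.627, -0.255, 0.103], [0.626, -0.26, 0.103]]
150 [[0.622, -0.25, 0.11], [0.622, -0.255, 0.111], [0.621, -0.259, 0.11]]
160 [[0.618, -0.25, 0.117], [0.617, -0.254, 0.116], [0.617, -0.259, 0.117]]
170 [[0.613, -0.249, 0.12], [0.612, -0.254, 0.121], [0.612, -0.258, 0.121]]
180 [[0.608, -0.249, 0.124], [0.608, -0.253, 0.124], [0.607, -0.257, 0.124]]
190 [[0.604, -0.248, 0.128], [0.603, -0.252, 0.128], [0.602, -0.257, 0.127]]
200 [[0.599, -0.248, 0.129], [0.598, -0.252, 0.13], [0.598, -0.256, 0.13]]
210 [[0.594, -0.247, 0.132], [0.593, -0.251, 0.13], [0.593, -0.255, 0.132]]
220 [[0.589, -0.247, 0.133], [0.589, -0.251, 0.134], [0.589, -0.255, 0.134]]
230 [[0.584, -0.246, 0.134], [0.584, -0.25, 0.135], [0.583, -0.254, 0.134]]
240 [[0.586, -0.247, 0.152], [0.585, -0.25, 0.152], [0.584, -0.254, 0.15]]
250 [[0.585, -0.247, 0.161], [0.585, -0.25, 0.162], [0.585, -0.254, 0.161]]
260 [[0.586, -0.247, 0.172], [0.585, -0.25, 0.172], [0.585, -0.253, 0.172]]
270 [[0.585, -0.247, 0.179], [0.584, -0.25, 0.178], [0.584, -0.253, 0.178]]
280 [[0.587, -0.248, 0.189], [0.579, -0.25, 0.178], [0.586, -0.253, 0.188]]
290 [[0.585, -0.247, 0.192], [0.575, -0.249, 0.177], [0.584, -0.253, 0.192]]
300 [[0.578, -0.246, 0.188], [0.571, -0.248, 0.178], [0.576, -0.252, 0.187]]
310 [[0.573, -0.246, 0.189], [0.565, -0.248, 0.177], [0.572, -0.252, 0.188]]
320 [[0.569, -0.245, 0.189], [0.421, -0.23, -0.001], [0.568, -0.251, 0.188]]
330 [[0.567, -0.245, 0.193], [0.407, -0.228, -0.001], [0.566, -0.251, 0.193]]
axle [ 0.5802 -0.2109  0.079 ] [ 0.5699 -0.2873  0.0788]
```

View pics/s2.png

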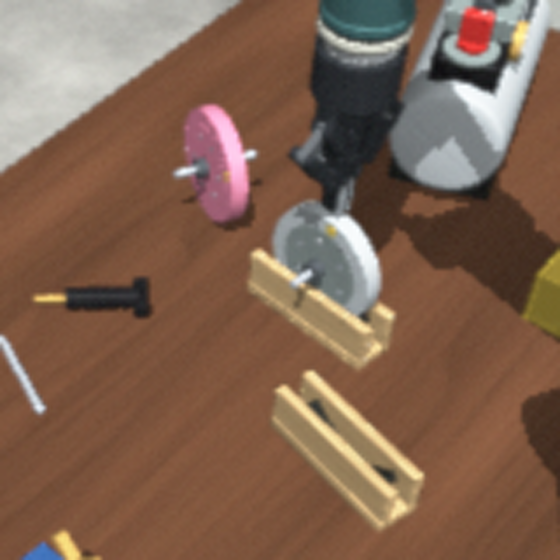

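View pics/w2c.png

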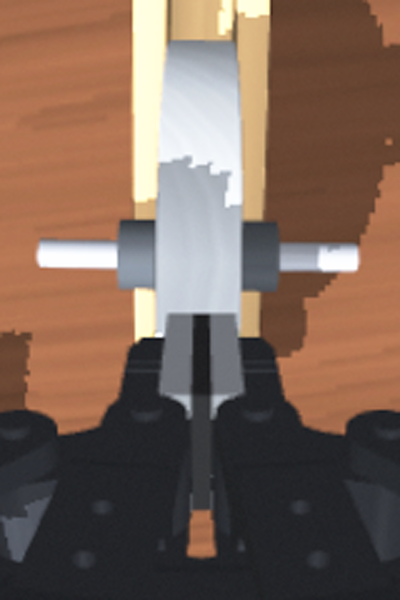

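```bash
python3 - <<'E'
from h import *
p,d=eyes.read_camera("side"); W=pts("side",p,d)
for v in range(118,152,2): print(v,[(W[v,u].round(3).tolist(),p[v,u].tolist()) for u in (384,387,390)])
c=eyes.get_calibration("side");K=c["K"];Rm=R.from_rotvec(c["rotation"]).as_matrix()
for z in (.1025,.12,.136,.147,.16,.18):
    q=Rm.T@(np.array([.5737,-.2482,z])-c["position"]); print(z,(K@q/q[2])[:2].round(1))
print(eyes.get_calibration("wrist"))
E
```

```text
118 [([0.568, -0.209, 0.249], [49, 47, 44]), ([0.565, -0.221, 0.243], [42, 39, 35]), ([0.557, -0.226, 0.244], [47, 42, 39])]
120 [([0.568, -0.212, 0.24], [34, 33, 30]), ([0.564, -0.222, 0.236], [45, 41, 38]), ([0.557, -0.226, 0.237], [37, 35, 31])]
122 [([0.569, -0.215, 0.23], [22, 22, 21]), ([0.566, -0.227, 0.225], [43, 39, 37]), ([0.558, -0.232, 0.226], [39, 36, 31])]
124 [([0.578, -0.233, 0.207], [31, 29, 27]), ([0.565, -0.228, 0.217], [35, 32, 30]), ([0.558, -0.234, 0.217], [45, 42, 39])]
126 [([0.582, -0.241, 0.193], [32, 28, 29]), ([0.565, -0.23, 0.208], [41, 39, 35]), ([0.558, -0.235, 0.209], [40, 37, 34])]
128 [([0.577, -0.234, 0.193], [54, 48, 46]), ([0.567, -0.236, 0.196], [42, 39, 36]), ([0.564, -0.248, 0.191], [29, 27, 27])]
130 [([0.567, -0.218, 0.2], [47, 43, 39]), ([0.564, -0.231, 0.193], [38, 36, 34]), ([0.566, -0.254, 0.178], [56, 53, 51])]
132 [([0.566, -0.218, 0.193], [47, 45, 41]), ([0.562, -0.231, 0.186], [47, 44, 40]), ([0.564, -0.252, 0.172], [109, 107, 105])]
134 [([0.576, -0.238, 0.167], [35, 33, 31]), ([0.567, -0.241, 0.17], [101, 98, 94]), ([0.562, -0.251, 
[... 1004 characters left out ...]
16], [158, 156, 148]), ([0.543, -0.234, 0.122], [218, 214, 204])]
0.1025 [383.8 148.1]
0.12 [384.5 144.1]
0.136 [385.1 140.2]
0.147 [385.6 137.6]
0.16 [386.1 134.4]
0.18 [386.9 129.3]
{'K': array([[309.70691629,   0.        , 320.11081105],
       [  0.        , 309.70691629, 198.40958284],
       [  0.        ,   0.        ,   1.        ]]), 'T_tool_cam': array([[ 9.15585310e-04, -9.63811098e-01, -2.66584561e-01,
         6.80822880e-02],
       [ 9.99999337e-01,  6.96224061e-04,  9.17368301e-04,
         5.95024520e-04],
       [-6.98567164e-04, -2.66585225e-01,  9.63811097e-01,
        -1.66420090e-01],
       [ 0.00000000e+00,  0.00000000e+00,  0.00000000e+00,
         1.00000000e+00]])}
```

The pads seem to end about 10 mm above the rim, although the stated tool geometry puts them well below it. I'll open the jaws and measure the pad tips themselves.

Emit:
carry_out --series "0 0 0 0;0 0 0 0;0 0 0 0;0 0 0 0;0 0 0 0;0 0 0 0" --jaw 0

```text
time: 5.7
tool_pos: [0.5738, -0.2482, 0.1166]
tcp_rot: [-3.136, 0.193, -0.0]
wrist_force: [0.3, -1.0, -0.7]
width: 0.5
grip_force: 0.0
```

```bash
python3 - <<'E'
from h import *
s,p,W=wrist("pics/w3.png"); print(pose(s),s["width"],s["wrist_force"].round(1))
Rm=R.from_rotvec(s["tcp_rot"]).as_matrix(); L=(W-s["tool_pos"])@Rm
print("tool-frame: y bins, max z(ahead of tcp) of pts |x|<14mm, z<0.045")
for y in range(-60,61,4):
    with np.errstate(all="ignore"): m=(abs(L[...,1]*1e3-y)<2)&(abs(L[...,0])<.014)&(L[...,2]<.03)
    if m.sum(): v,u=np.nonzero(m); print(y,m.sum(),(L[m][:,2].max()*1e3).round(1),(L[m][:,2].min()*1e3).round(1),u.min(),u.max(),v.min(),v.max())
cv2.imwrite("pics/w3c.png",cv2.resize(p[110:360,200:440],None,fx=2.4,fy=2.4,interpolation=cv2.INTER_CUBIC))
E
```

```text
(array([ 0.5738, -0.2482,  0.1166]), np.float64(82.95)) 0.5003994642304994 [ 0.3 -1.  -0.7]
tool-frame: y bins, max z(ahead of tcp) of pts |x|<14mm, z<0.045
-60 931 -94.9 -129.1 73 137 306 399
-56 1570 -79.3 -129.6 83 177 285 399
-52 1972 -71.5 -129.1 98 186 275 399
-48 3391 -70.6 -127.0 119 195 274 399
-44 1938 -68.1 -126.3 133 209 274 399
-40 806 -67.5 -128.1 146 219 277 399
-36 591 -38.2 -129.2 149 245 251 399
-32 758 -31.2 -128.3 164 256 245 399
-28 1003 -28.7 -127.3 181 264 236 399
-24 1314 -29.1 -126.8 195 272 236 399
-20 1064 -25.1 -126.1 214 278 236 399
-16 1 -95.7 -95.7 269 269 327 327
-12 214 -13.3 -108.9 270 300 253 354
-8 1117 -15.6 -124.2 278 307 223 399
-4 1496 -15.2 -124.4 289 315 222 399
0 1509 -15.1 -124.0 308 326 222 399
4 1501 -15.0 -124.3 323 345 222 399
8 1269 -12.6 -124.9 330 359 222 399
12 373 -95.6 -113.8 353 369 328 371
16 25 29.9 -100.6 345 371 216 335
20 272 -26.4 -126.2 362 418 236 399
24 1647 -25.3 -126.9 362 436 236 399
28 1152 -29.0 -127.3 373 455 236 399
32 867 -31.3 -128.8 383 474 245 399
36 589 -34.0 -128.8 390 488 247 399
40 632 -66.2 -128.5 418 493 281 399
44 1602 -68.5 -126.7 426 502 275 399
48 3044 -70.5 -127.6 442 519 274 399
52 2307 -71.4 -128.6 453 532 274 399
56 1873 -76.3 -129.3 457 555 280 399
60 1119 -91.2 -129.5 494 565 300 399
```

View pics/w3c.png

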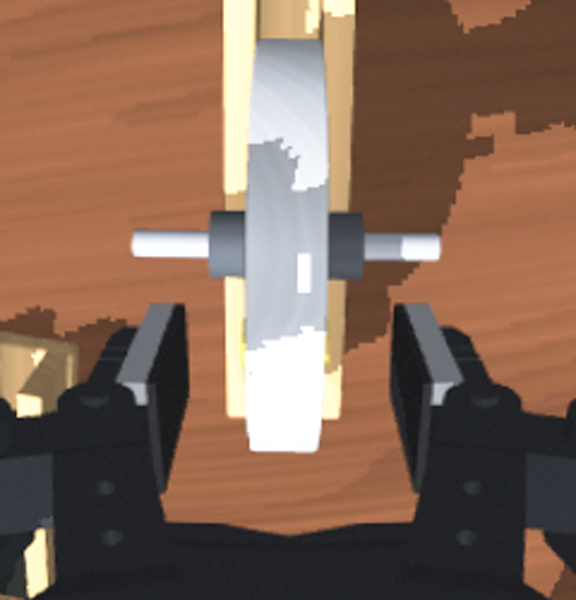

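The crop shows the half-open pads on both sides of the rim, with tips at row 236. That puts them about 28 mm behind the reported TCP, so the fingers are roughly 42 mm shorter than stated and ended above the wheel. I'll lower 28 mm and close again.

Emit:
carry_out --series "0 0 -0.01 0;0 0 -0.01 0;0 0 -0.008 0;0 0 0 0"

```text
time: 6.25
tool_pos: [0.5727, -0.2477, 0.087]
tcp_rot: [-3.135, 0.193, 0.004]
wrist_force: [0.1, 0.4, -0.0]
width: 0.505
grip_force: 0.0
```

Emit:
carry_out --series "0 0 0 0;0 0 0 0;0 0 0 0;0 0 0 0;0 0 0 0;0 0 0 0" --jaw -1 --grip_force 80

```text
time: 7.0
tool_pos: [0.5741, -0.2483, 0.0892]
tcp_rot: [3.135, -0.193, 0.001]
wrist_force: [-0.8, 1.3, 3.4]
width: 0.188
grip_force: 79.3
```

Emit:
carry_out --series "0 0 0.01 0;0 0 0.015 0;0 0 0.02 0;0 0 0.025 0;0 0 0.025 0;0 0 0.025 0;0 0 0.01 0;0 0 0 0;0 0 0 0"

```text
time: 8.12
tool_pos: [0.5729, -0.2478, 0.2172]
tcp_rot: [-3.135, 0.193, 0.004]
wrist_force: [-0.9, 0.7, -8.2]
width: 0.198
grip_force: 78.5
```

```bash
cat > wh.py <<'E'
from h import *
def wheel(save=None):
    s,p,W=wrist(save); hsv=cv2.cvtColor(p,cv2.COLOR_BGR2HSV)
    Rm=R.from_rotvec(s["tcp_rot"]).as_matrix(); L=(W-s["tool_pos"])@Rm
    print(pose(s),"t",s["time"],"w",round(s["width"],3),"F",s["wrist_force"].round(1),"grip",s["grip_force"])
    with np.errstate(all="ignore"): m=(abs(L[...,1])<.006)&(L[...,0]>.016)&(L[...,0]<.075)&(L[...,2]<.04)&(hsv[...,1]<80)
    P=L[m]; A=np.c_[2*P[:,0],2*P[:,2],np.ones(len(P))]
    # circle of radius 60 mm in tool xz plane
    from scipy.optimize import least_squares
    f=lambda q:np.hypot(P[:,0]-q[0],P[:,2]-q[1])-.06
    q=least_squares(f,[0,.015],loss="soft_l1",f_scale=.001).x
    c=s["tool_pos"]+Rm@np.array([q[0],0,q[1]])
    # axle tips
    print("rim pts",len(P),"centre tool xz",q.round(4),"world",c.round(4),"res",np.abs(f(q)).mean().round(5))
    return s,p,W,L
E
python3 -c "
from wh import *
wheel('pics/w4.png')"
```

```text
(array([ 0.5729, -0.2478,  0.2172]), np.float64(82.95)) t 8.125 w 0.198 F [-0.9  0.7 -8.2] grip 78.53003025054932
rim pts 2936 centre tool xz [0.0002 0.0143] world [ 0.573  -0.2478  0.2029] res 0.00043
```

View pics/w4.png

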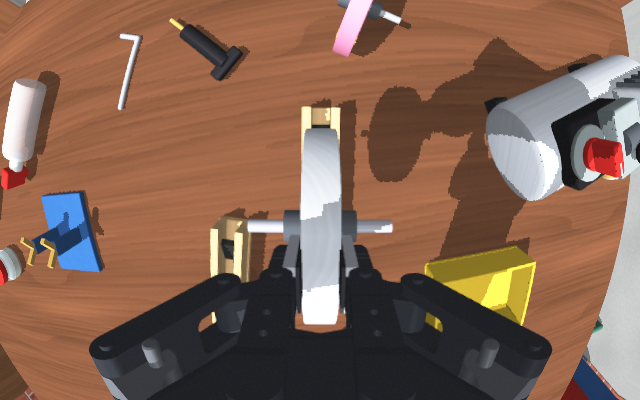

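The wrist view shows the wheel clear of the chock and held straight, with its axle level at row 226. On to the stand.

Emit:
carry_out --series "-0.002 0.02 0 0;-0.004 0.035 0 0;-0.004 0.04 0 0.2;-0.004 0.04 0 0.4;-0.004 0.04 0 0.4;-0.004 0.04 0 0.4;-0.004 0.04 0 0.4;-0.004 0.04 0 0.4;-0.004 0.04 0 0.4;-0.004 0.04 0 0;-0.004 0.035 0 0;-0.003 0.02 0 0;-0.001 0.012 0 0;0 0 0 0;0 0 0 0;0 0 0 0"

```text
time: 10.18
tool_pos: [0.528, 0.1928, 0.2186]
tcp_rot: [3.139, -0.124, 0.0]
wrist_force: [-0.9, -0.2, -6.7]
width: 0.191
grip_force: 78.9
```

```bash
python3 - <<'E'
from wh import *
s,p,W,L=wheel("pics/w5.png")
hsv=cv2.cvtColor(p,cv2.COLOR_BGR2HSV)
with np.errstate(all="ignore"):
    near=np.hypot(W[...,0]-.527,W[...,1]-.1945)<.1
    m=near&(abs(hsv[...,0].astype(int)-107)<12)&(hsv[...,1]>110)&(W[...,2]>.004)&(W[...,2]<.02)
    print("base",m.sum(),cv2.minAreaRect(W[m][:,:2].astype(np.float32)*1000))
    m=near&(W[...,2]>.07)&(W[...,2]<.108)&(hsv[...,1]>70)&(hsv[...,0]<35)
    P=W[m];P=P[P[:,2]>.09];k=P[:,1]>.1945
    for Q in (P[k],P[~k]): print("up",len(Q),Q.mean(0).round(4),Q.min(0).round(4),Q.max(0).round(4))
t,d=eyes.read_camera("top");W=pts("top",t,d)
m=(np.hypot(W[...,0]-.527,W[...,1]-.19)<.09)&(W[...,2]>.15)&(W[...,2]<.23)&(t.min(-1)>90)
print("top view wheel",m.sum(),W[m].mean(0).round(4))
E
```

```text
(array([0.528 , 0.1928, 0.2186]), np.float64(85.47)) t 10.175 w 0.191 F [-0.9 -0.2 -6.7] grip 78.94345879554749
rim pts 2922 centre tool xz [0.0002 0.0143] world [0.5282 0.1928 0.2043] res 0.00042
base 4166 ((532.143798828125, 192.1091766357422), (109.71540832519531, 132.2871551513672), 85.57127380371094)
up 226 [0.5316 0.2218 0.0939] [0.5082 0.2158 0.0901] [0.5538 0.2283 0.0981]
up 236 [0.5285 0.1625 0.0938] [0.5032 0.1559 0.09  ] [0.55   0.1686 0.098 ]
top view wheel 43 [0.475  0.1946 0.213 ]
```

View pics/w5.png

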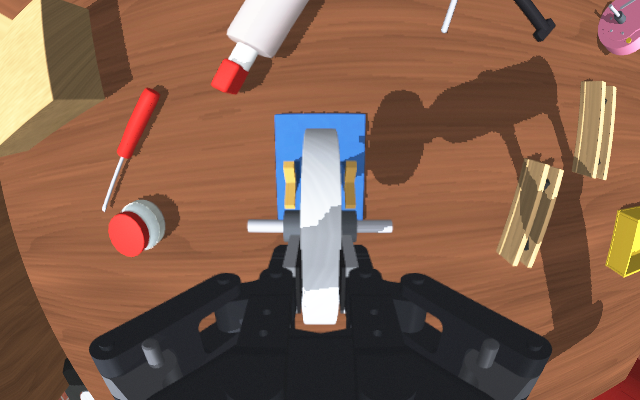

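The stand is centred under the wheel, with uprights at columns 290 and 350 and the yaw matching. I'll descend now.

Emit:
carry_out --series "0.001 0 -0.02 0;0 0 -0.03 0;0 0 -0.03 0;0 0 -0.02 0;0 0 -0.01 0;0 0 -0.004 0;0 0 -0.003 0;0 0 -0.002 0;0 0 0 0;0 0 0 0"

```text
time: 11.52
tool_pos: [0.529, 0.1939, 0.1]
tcp_rot: [-3.139, 0.122, -0.001]
wrist_force: [0.8, 0.0, -7.5]
width: 0.194
grip_force: 78.9
```

```bash
python3 -c "
from wh import *
wheel()"
```

```text
(array([0.529 , 0.1939, 0.1   ]), np.float64(85.55)) t 11.525 w 0.194 F [ 0.8  0.  -7.5] grip 78.85819673538208
rim pts 2907 centre tool xz [0.0002 0.0143] world [0.5292 0.1939 0.0858] res 0.00043
```

Emit:
carry_out --series "0 0 -0.001 0;0 0 -0.001 0;0 0 0 0;0 0 0 0"

```text
time: 12.08
tool_pos: [0.5287, 0.194, 0.0982]
tcp_rot: [-3.139, 0.122, 0.0]
wrist_force: [-4.3, -1.7, 1.0]
width: 0.188
grip_force: 80.0
```

Emit:
carry_out --series "0 0 0 0;0 0 0 0;0 0 0 0;0 0 0 0;0 0 0 0;0 0 0 0;0 0 0 0;0 0 0 0" --jaw 0

```text
time: 13.08
tool_pos: [0.5287, 0.1938, 0.0976]
tcp_rot: [3.139, -0.122, -0.0]
wrist_force: [-0.1, -0.3, 0.3]
width: 0.5
grip_force: 0.0
```

```bash
cat >> wh.py <<'E'
def dot(n="side"):
    for i in range(3):
        s=bot.read_state(); p,d=eyes.read_camera(n); W=pts(n,p,d) if n!="wrist" else None
        hsv=cv2.cvtColor(p,cv2.COLOR_BGR2HSV)
        m=(np.hypot(W[...,0]-.529,W[...,1]-.193)<.08)&(W[...,2]>.03)&(abs(hsv[...,0].astype(int)-27)<7)&(hsv[...,1]>130)&(abs(W[...,1]-.193)<.014)
        print(s["time"],"dot",m.sum(),W[m].mean(0).round(4) if m.sum() else None)
E
python3 -c "
from wh import *
wheel('pics/w6.png'); dot(); dot('top')"
```

```text
(array([0.5287, 0.1938, 0.0976]), np.float64(85.55)) t 13.075 w 0.5 F [-0.1 -0.3  0.3] grip 0.0
rim pts 2862 centre tool xz [-0.0005  0.0139] world [0.5282 0.1939 0.0837] res 0.00043
13.125 dot 0 None
13.175 dot 0 None
13.225 dot 0 None
13.275 dot 0 None
13.325 dot 0 None
13.375 dot 0 None
```

Emit:
carry_out --series "0 0 0 0;0 0 0 0;0 0 0 0;0 0 0 0;0 0 0 0;0 0 0 0;0 0 0 0;0 0 0 0;0 0 0 0;0 0 0 0;0 0 0 0;0 0 0 0;0 0 0 0;0 0 0 0;0 0 0 0;0 0 0 0;0 0 0 0;0 0 0 0;0 0 0 0;0 0 0 0"

```text
time: 15.92
tool_pos: [0.5287, 0.1938, 0.0976]
tcp_rot: [3.139, -0.122, -0.0]
wrist_force: [0.5, -0.1, 0.0]
width: 0.498
grip_force: 0.0
```

```bash
cat >> wh.py <<'E'
def motion():
    # yellow-dot pixels near the wheel and frame differences, wrist + side
    out={}
    for n in ("wrist","side"):
        fs=[eyes.read_camera(n)[0] for _ in range(4)]
        sl=np.s_[100:330,270:375] if n=="wrist" else np.s_[215:275,265:335]
        g=[f[sl].astype(int) for f in fs]
        hsv=cv2.cvtColor(fs[-1][sl],cv2.COLOR_BGR2HSV)
        print(n,"diff>25 px:",[int((abs(a-b).max(-1)>25).sum()) for a,b in zip(g,g[1:])],int((abs(g[0]-g[3]).max(-1)>25).sum()))
        cv2.imwrite(f"pics/m_{n}.png",fs[-1][sl])
    print(bot.read_state()["time"])
E
python3 -c "
from wh import *
motion()
a=cv2.resize(cv2.imread('pics/m_wrist.png'),None,fx=2.6,fy=2.6,interpolation=2);b=cv2.resize(cv2.imread('pics/m_side.png'),None,fx=7,fy=7,interpolation=2)
h=max(a.shape[0],b.shape[0]);f=lambda x:cv2.copyMakeBorder(x,0,h-x.shape[0],0,0,0)
cv2.imwrite('pics/m.png',np.hstack([f(a),f(b)])[:600,:800])"
```

```text
wrist diff>25 px: [1, 1, 0] 0
side diff>25 px: [0, 0, 0] 0
16.325
```

View pics/m.png

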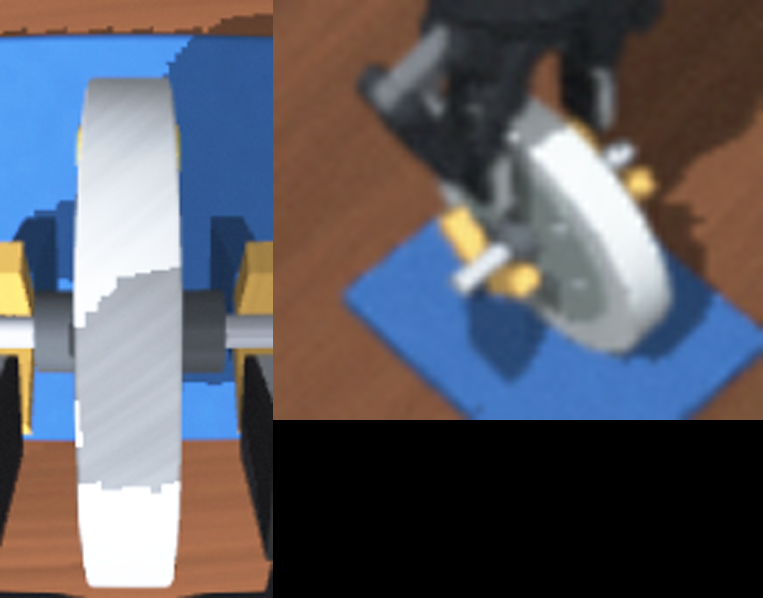

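The wheel is still, with the axle ends in both brass notches. The yellow dot shows at both rim edges, at crop rows near 145. I'll grip the rim lightly, turn it about 0.5 rad along the arc and release.

Emit:
carry_out --series "0 0 0.006 0;0 0 0 0;0 0 0 0;0 0 0 0;0 0 0 0;0 0 0 0;0.0055 -0.0004 -0.0003 0;0.0054 -0.0004 -0.0008 0;0.0054 -0.0004 -0.0014 0;0.0051 -0.0004 -0.0019 0;0.005 -0.0004 -0.0024 0;0 0 0 0" --jaw -1 --grip_force 20

```text
time: 17.82
tool_pos: [0.5552, 0.1921, 0.0973]
tcp_rot: [-3.139, 0.122, 0.001]
wrist_force: [-1.0, 0.5, 4.9]
width: 0.203
grip_force: 26.7
```

```bash
python3 -c "
from wh import *
wheel('pics/w7.png')"
```

```text
(array([0.5552, 0.1921, 0.0973]), np.float64(85.54)) t 17.825 w 0.203 F [-1.   0.5  4.9] grip 26.65471762418747
rim pts 1229 centre tool xz [-0.0271  0.0134] world [0.5282 0.1942 0.084 ] res 0.00036
```

Emit:
carry_out --series "0 0 0 0;0 0 0 0;0 0 0 0" --jaw 0

```text
time: 18.25
tool_pos: [0.555, 0.1917, 0.0964]
tcp_rot: [3.139, -0.122, -0.001]
wrist_force: [0.5, 0.5, -0.4]
width: 0.497
grip_force: 0.0
```

```bash
python3 -c "
from wh import *
motion()"
```

```text
wrist diff>25 px: [30, 49, 80] 194
side diff>25 px: [2, 0, 0] 4
18.65
```

```bash
cat >> wh.py <<'E'
def track(n=12):
    for i in range(n):
        s,p,W=wrist(); Rm=R.from_rotvec(s["tcp_rot"]).as_matrix(); hsv=cv2.cvtColor(p,cv2.COLOR_BGR2HSV)
        D=W-np.array([.5282,.1935,.084]); D=D@np.c_[[.997,-.077,0],[.077,.997,0],[0,0,1]]
        with np.errstate(all="ignore"): m=(abs(D[...,1])<.016)&(np.hypot(D[...,0],D[...,2])<.064)&(np.hypot(D[...,0],D[...,2])>.035)&(abs(hsv[...,0].astype(int)-26)<8)&(hsv[...,1]>90)
        c=np.median(D[m],0) if m.sum()>2 else None
        print(round(s["time"],3),m.sum(),c is not None and (c.round(4),np.degrees(np.arctan2(c[2],c[0])).round(1)))
E
python3 -c "
from wh import *
track(16); motion()"
```

```text
18.65 8 (array([ 0.0487, -0.0097,  0.0252]), np.float64(27.4))
18.7 11 (array([ 0.0484, -0.0097,  0.0253]), np.float64(27.6))
18.75 11 (array([ 0.0486, -0.0097,  0.0255]), np.float64(27.7))
18.8 11 (array([ 0.0484, -0.0097,  0.025 ]), np.float64(27.3))
18.85 11 (array([ 0.0484, -0.0097,  0.0251]), np.float64(27.4))
18.9 11 (array([ 0.0484, -0.0097,  0.0249]), np.float64(27.3))
18.95 11 (array([ 0.0487, -0.0096,  0.025 ]), np.float64(27.2))
19.0 10 (array([ 0.0484, -0.0097,  0.0255]), np.float64(27.7))
19.05 11 (array([ 0.0484, -0.0097,  0.0252]), np.float64(27.5))
19.1 11 (array([ 0.0484, -0.0097,  0.0253]), np.float64(27.6))
19.15 10 (array([ 0.0485, -0.0097,  0.0248]), np.float64(27.1))
19.2 11 (array([ 0.0483, -0.0097,  0.0248]), np.float64(27.2))
19.25 11 (array([ 0.0483, -0.0097,  0.0251]), np.float64(27.5))
19.3 11 (array([ 0.0487, -0.0097,  0.0251]), np.float64(27.3))
19.35 11 (array([ 0.0485, -0.0097,  0.0251]), np.float64(27.4))
19.4 11 (array([ 0.0487, -0.0097,  0.0253]), np.float64(27.4))
wrist diff>25 px: [0, 0, 0] 0
side diff>25 px: [0, 0, 0] 0
19.85
```

The dot was at about 29° before the turn and is at 27.4° now, so it swung back to the same side. To be sure the speed condition was met, I'll repeat with a larger turn the other way and track it.

Emit:
carry_out --series "0 0 0.007 0;-0.014 0.001 0 0;-0.0125 0.001 0 0;0 0 0 0"

```text
time: 20.35
tool_pos: [0.5269, 0.1938, 0.1035]
tcp_rot: [3.139, -0.121, -0.002]
wrist_force: [-0.1, -0.4, 1.4]
width: 0.502
grip_force: 0.0
```

Emit:
carry_out --series "0 0 0 0;0 0 0 0;0 0 0 0;0 0 0 0;-0.0055 0.0004 -0.0003 0;-0.0054 0.0004 -0.0008 0;-0.0054 0.0004 -0.0014 0;-0.0051 0.0004 -0.0019 0;-0.005 0.0004 -0.0024 0;-0.0047 0.0004 -0.0029 0;-0.0044 0.0003 -0.0033 0;0 0 0 0" --jaw -1 --grip_force 30

```text
time: 21.85
tool_pos: [0.4959, 0.1968, 0.0939]
tcp_rot: [-3.138, 0.121, -0.01]
wrist_force: [-0.7, -1.6, 10.6]
width: 0.2
grip_force: 35.3
```

```bash
python3 -c "
from wh import *
wheel(); track(1)"
```

```text
(array([0.4959, 0.1968, 0.0939]), np.float64(85.57)) t 21.85 w 0.2 F [-0.7 -1.6 10.6] grip 35.29879152774811
rim pts 4313 centre tool xz [0.0325 0.0105] world [0.5284 0.1943 0.0836] res 0.00046
21.9 34 (array([0.032 , 0.0091, 0.0462]), np.float64(55.3))
```

Emit:
carry_out --series "0 0 0 0" --jaw 0

```text
time: 22.08
tool_pos: [0.4937, 0.1965, 0.0915]
tcp_rot: [-3.139, 0.122, -0.002]
wrist_force: [0.2, -0.9, 0.3]
width: 0.399
grip_force: 0.0
```

```bash
python3 -c "
from wh import *
track(26)"
```

```text
22.075 14 (array([ 0.0378, -0.0002,  0.0429]), np.float64(48.6))
22.125 2 False
22.175 2 False
22.225 0 False
22.275 0 False
22.325 0 False
22.375 0 False
22.425 0 False
22.475 0 False
22.525 0 False
22.575 1 False
22.625 2 False
22.675 0 False
22.725 0 False
22.775 0 False
22.825 0 False
22.875 0 False
22.925 0 False
22.975 0 False
23.025 0 False
23.075 0 False
23.125 0 False
23.175 0 False
23.225 0 False
23.275 0 False
23.325 0 False
```

After release the dot dropped quickly from 55° to 49° in under 0.2 s and then went out of view, so the wheel swings freely. Waiting for rest.

Emit:
carry_out --series "0 0 0 0;0 0 0 0;0 0 0 0;0 0 0 0;0 0 0 0;0 0 0 0;0 0 0 0;0 0 0 0;0 0 0 0;0 0 0 0;0 0 0 0;0 0 0 0;0 0 0 0;0 0 0 0;0 0 0 0;0 0 0 0;0 0 0 0;0 0 0 0;0 0 0 0;0 0 0 0"

```text
time: 25.88
tool_pos: [0.4932, 0.1965, 0.0908]
tcp_rot: [3.139, -0.122, 0.0]
wrist_force: [0.4, -0.3, 0.9]
width: 0.502
grip_force: 0.0
```

Emit:
carry_out --series "0 0 0.006 0;0 0 0.006 0;0.012 -0.001 0 0;0.012 -0.001 0 0;0.011 -0.0007 0 0;0 0 0 0;0 0 0 0;0 0 0 0;0 0 0 0;0 0 0 0;0 0 0 0;0 0 0 0;0 0 0 0;0 0 0 0;0 0 0 0;0 0 0 0;0 0 0 0;0 0 0 0;0 0 0 0;0 0 0 0"

```text
time: 28.38
tool_pos: [0.5282, 0.1939, 0.1028]
tcp_rot: [-3.139, 0.122, -0.0]
wrist_force: [-0.1, -0.0, -0.1]
width: 0.499
grip_force: 0.0
```

```bash
python3 -c "
from wh import *
wheel(); track(3); motion()"
```

```text
(array([0.5282, 0.1939, 0.1028]), np.float64(85.55)) t 28.375 w 0.499 F [-0.1 -0.  -0.1] grip 0.0
rim pts 2696 centre tool xz [0.    0.019] world [0.5282 0.1938 0.0838] res 0.00043
28.425 6 (array([ 0.0474, -0.0095,  0.0289]), np.float64(31.3))
28.475 7 (array([ 0.0472, -0.0095,  0.0294]), np.float64(31.9))
28.525 7 (array([ 0.0471, -0.0095,  0.029 ]), np.float64(31.6))
wrist diff>25 px: [0, 0, 0] 0
side diff>25 px: [0, 0, 0] 0
28.975
```

It rested at 29°, 27° and 31.5° in the three settlings, and it is still now. I'll lower, grip firmly and lift straight up.

Emit:
carry_out --series "0 0 -0.005 0;0 0 0 0"

```text
time: 29.22
tool_pos: [0.5276, 0.1936, 0.097]
tcp_rot: [3.139, -0.122, -0.002]
wrist_force: [0.4, -0.8, 0.0]
width: 0.498
grip_force: 0.0
```

Emit:
carry_out --series "0 0 0 0;0 0 0 0;0 0 0 0;0 0 0 0;0 0 0 0;0 0 0 0;0 0 0.002 0;0 0 0.004 0;0 0 0.008 0;0 0 0.01 0;0 0 0.01 0;0 0 0.008 0;0 0 0.003 0;0 0 0 0;0 0 0 0;0 0 0 0;0 0 0 0;0 0 0 0" --jaw -1 --grip_force 80

```text
time: 31.48
tool_pos: [0.5281, 0.1938, 0.1426]
tcp_rot: [3.139, -0.122, -0.0]
wrist_force: [0.4, 0.1, -7.3]
width: 0.192
grip_force: 78.3
```

```bash
python3 - <<'E'
from wh import *
s,p,W,L=wheel("pics/w9.png")
hsv=cv2.cvtColor(p,cv2.COLOR_BGR2HSV)
D=W-np.array([.5282,.1935,s["tool_pos"][2]-.0139]); D=D@np.c_[[.997,-.077,0],[.077,.997,0],[0,0,1]]
r=np.hypot(D[...,0],D[...,2])
with np.errstate(all="ignore"): m=(abs(D[...,1])<.016)&(r<.064)&(r>.035)&(abs(hsv[...,0].astype(int)-26)<8)&(hsv[...,1]>90)
c=np.median(D[m],0); print(m.sum(),c.round(4),np.degrees(np.arctan2(c[2],c[0])))
E
```

```text
(array([0.5281, 0.1938, 0.1426]), np.float64(85.55)) t 31.475 w 0.192 F [ 0.4  0.1 -7.3] grip 78.29713582992554
rim pts 2884 centre tool xz [0.0001 0.0143] world [0.5281 0.1938 0.1283] res 0.00043
5 [ 0.0474 -0.0095  0.0338] 35.48879876634707
```

```bash
python3 -c "
from h import *
print(bot.finish_job())"
```

```text
the job is handed in; nothing more can be done
None
```

I handed the job in at about 31.5 s with the flywheel held about 44 mm above its seat. Its heavy side should be within about 12° of straight down, against the 17° limit; no pass or fail result came back.

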